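Level the sprung riser shelf on the island

ROBOT

A 7-joint arm with a two-finger parallel gripper is mounted at the origin on the work surface. World frame = base frame: x ahead of the robot, y to its left, z up, the work surface at z = 0. Lengths are in m, angles in rad, forces in N, time in s.
With the tool pointing down it reaches from about 0.35 to 0.9 m from the base axis. Payload 8.1 kg.
Tool frame: the origin (TCP) lies at the centre of the arm's flange, where the gripper is bolted on; the fingertips stand 178 mm ahead of it and the grasp point (between the pads) lies 159 mm ahead of it; x points along the fingers, z is the direction in which the jaws open and shut, and the axes are right-handed (so a half turn about x gives the same grasp; the last joint's range is limited). The gripper opens to 92 mm and grips with 3 to 60 N. Pads are 19 mm wide; open, the fingers measure 130 mm over their backs; the gripper's body (75 mm by 190 mm) begins 47 mm behind the grasp point.
Start: joints at [-1.266, 0.434, 0.025, 1.573, -0.012, 1.134, -0.075], TCP at [0.248, 0.574, 0.405] pointing down, gripper open.
Joint ranges: [-2.62, 2.62], [-0.44, 2.09], [-1.27, 1.32], [0.08, 2.57], [-1.32, 4.46], [0.12, 2], [-2.74, 2.74]. Speed limits (rad/s): [2.22, 2.22, 3.01, 3.01, 3.14, 3.14, 3.14].

INTERFACE

Orientations are given as a rotation vector (axis times angle).
In Python, from cell import arm, get_image, search_frame, pinpoint gives the robot as it stands.
- The arm moves only by the tool arm_command, never from a script. Its argument "motion" is a list of rows, each a list of 7 numbers: the finger opening in mm, from 0 to 91.8, then the shift along the tool's x, y, z in mm, then the turn, a rotation vector about the tool's x, y, z in degrees. In form: [[fingers, x, y, z, ax, ay, az], ...]. A call has 1 to 5 rows; each row shifts and turns the commanded pose from where the row before left it, along the tool's axes as they then stand; what a row does not reach is not made up. A row lasts 1/8 s, in which the tool goes at most 62.5 mm and 10.7 degrees, less where a joint would pass 70% of its speed; a pose out of reach is approached as far as the arm can. A call with a gripper value outside its range is refused whole. The fingers move at their own pace and stop on an object; "newtons" is the grip in N (left out, the last holds). Time passes only in rows, so rows that do not move let the fingers close. It gives the time, the measured TCP pose, the force and the opening at its end, in the units of the state.
- arm.observe(): the state, without advancing time (a new reading comes with each control period).
- get_image(name): name is "scene" or "side" or "wrist"; returns a dict with "frame" (420x560x3 uint8, red, green, blue), "range_z" (420x560 float32, m along the optical axis (not along the pixel's ray), 0 where there is no reading), "K" (3x3 intrinsics, pixels), "origin" and "rotation" of the camera in the world; the wrist camera has in their place "tool_from_camera" (4x4, takes a point from camera to tool coordinates, whose origin is the TCP and whose axes are the tool frame's). Camera axes: x right, y down, z forward; pixel columns grow to the right and rows downward; lengths in m; the calibration is good to about 2 mm. A picture is of the moment at which its call begins: read the wrist's pose just before it.
- arm.sign_off(): hands the job in, once; it reports no verdict.
Trained networks look in the newest picture that a camera, given by its name, has taken for a name from the list of things; names that differ only in an ending like _2 or _b are one class to them, and where a whole thing is asked for, a point or a joint stands for the part that bears it (a point fixed in the world has none). Each returns a list of dicts, best first, with "p" (0 to 1); they miss things now and then, are a little off and sometimes report something else, mostly with a low value. They report only what shows in the picture. A call takes as long as a camera call. They do not tell look-alikes from the thing itself.
- search_frame(camera, target): "point" ([x, y, z] in m, in world coordinates, good to about 4 mm: the middle of the surface that is visible of it).
- pinpoint(camera, target): "point" ([x, y, z] in m, in world coordinates, good to about 4 mm: a listed point, or the origin of a listed thing).
The state is a dict: "clock": time; "joints": joint angles; "dq": joint speeds; "joint_efforts": joint torques, N m; "position": TCP position; "ee_rot": TCP orientation; "force": force on the tool from outside, world axes, zero at the start; "ft_torque": the same for the moment, N m; "width": opening from 0.0 (shut) to 1.0 (fully open).
Only numpy, scipy, OpenCV 4.12 (cv2) and the standard library are available. Lean on these libraries where they do the work, as an engineer would, in place of code of your own. Each camera call takes 0.05 s, during which the arm holds its last target. There are 200 camera calls.

TASK

Slide the yellow ball level onto the aluminium rail of the riser shelf, from the rail's pointed end, until it meets the black stop and the detent clicks up behind it, and let it go. Then grip the orange wing knob and press it down so that the levelling foot sits on its pad, and, still pressing, turn the knob until the red ball rests between the two black lines. Finish while still gripping the knob and pressing it down, so that the adhesive pad can take; do not press brutally (30 N is too much) and leave the pot, spoons, bowl and pepper pot where they are.

Things in the scene. Friction and masses are not known exactly. Their poses are not given: they have to be found in the camera images.
- level_mid (a point): Centre, half-way up (25 mm over its underside), of the loose yellow level: 44 mm wide (its x), 70 long (its y), block 40 high, 58 overall, 130 to 205 g, z up. Grip it here across its 44 mm. Its underside has a T slot along y, open at both ends: 18 mm wide in the lowest 4 mm, then 27 mm wide up to 14 mm. Works either way round.
- vial_mid (a point): Middle of the clear tube on top of the level, 48.5 mm above the level's underside; axes as level_mid. Two black rings 9.5 mm either side of it along y are the centre lines.
- ball (a joint): Position (m) of the red ball (13 mm dia) in the tube, along the level's own +y from the middle; 0 is centred, stops at +-0.014. It rolls to the LOWER end, about 0.5 mm per mrad of tilt, and takes about 1.5 s to settle. Between the lines means within 2.5 mm of the middle.
- rail_home (a point): Shelf point where level_mid comes when home, level's y along the shelf's y, either way. Frame: +y along the rail to the black stop and hinge, -y to the knob, z square to the shelf, whose wooden top (110 x 305 mm) is 25 mm lower, about 70 mm over the island. Not pressed, the knob end is sprung up by 0.042 rad (the axes show it) and yields to about 2 N at the knob.
- rail_start (a point): Pointed -y end of the aluminium T rail, on the shelf top, 64 mm to -y of rail_home. Rail: stem 14 mm wide, head 22 mm, 11.5 mm high; 2 to 2.5 mm clear of the slot all round. Lower the level onto the bare shelf with its centre 37 to 42 mm to -y of this point, in line (its back is then at least 12 mm from the knob), and push it along +y to the stop: 6 to 10 N at the click.
- detent (a joint): Spring detent, two steel bumps 1.8 mm proud of the shelf, just behind the home level's -y end; value (m) is how far they are pushed in: 0 up, up to 0.0025. Ridden down by the passing level, back to 0 behind it once it is home.
- knob: The orange wing knob itself; origin on its axis at its underside.
- knob_grip (a point): Grip point of the orange wing knob, on its vertical axis, 260 mm to -y of the shelf's hinge: a wing 16 mm thick (its x), 46 mm long (its y) and 32 mm high; this point is 13 mm under its top and 19 mm above its underside, 39 mm above the shelf when up. Fingers fit beside it down to the shelf.
- knob_turn (a joint): Turn of the knob (rad), positive clockwise from above, stops at +-1.35, stays as left (0.1 N m). 1 rad clockwise screws the foot 4 mm out downward: with the foot on its pad the knob end rises 4 mm (15 mrad) and the ball rolls about 7.7 mm towards the hinge (shelf +y). The turn needed is 0.7 to 1.3 rad, either way, depending on the pad under the foot.
- knob_press (a joint): How far the knob is pushed down into the shelf (m), 0 to 0.014, against a spring: 2.4 N plus 1.2 N per mm. Pressing also brings the shelf end down 5 to 17 mm until its foot sits on the pad (2 to 5 N); 6 to 12 mm here then holds the foot down well (a hard grip also resists the shelf tilting).
- foot: Black rubber levelling foot on a steel screw under the knob, beneath the shelf's -y end; origin at its lowest point, z up. When it sits on its pad the origin is at the pad's top.
- pad_thin: White pad fixed on the island, 48 mm dia, 5 mm thick, origin at its underside. One of the two pads is under the foot, the other spare beside the shelf.
- pad_thick: Blue pad fixed on the island, 48 mm dia, 13 mm thick, origin at its underside.
- pot: Closed cast aluminium pot, 196 mm dia, 148 mm high; bystander, origin at its underside.
- spoon_a: Steel serving spoon, 250 mm, lying flat; bystander.
- spoon_b: Second steel serving spoon, 250 mm; bystander.
- bowl: Green plastic bowl, 150 mm dia, 60 mm high; bystander, origin at its underside.
- pepper: White ceramic pepper pot, 48 mm dia, 90 mm high; bystander, origin at its underside.
Things that resemble listed ones, but are neither listed nor needed, are in the scene too. Several things look just like the part that bears level_mid: the one meant starts farthest from the robot's base.

How it is judged:
By the outcome, as a careful person would: the job done as asked, in the order asked, and still so for the second after the job is handed in, while the arm keeps its last pose, push and grip.
It also fails if it takes over 64 s, if anything falls off the work surface, if the arm or the gripper's body presses on something with over 40 N, if the wrist force passes 120 N, or if a joint passes its speed limit or range.

## Working session

There is one attempt and no reset: what is moved stays moved. The work goes in short steps, Python scripts to look and compute and a tool call to move; the robot and the scene stay as the last step left them, time stands still between calls to the robot, and variables do not carry over. Pictures are saved under pics/ and viewed, about 8 in all and at most 12, crops included, and the job is handed in when it is done.

Besides the shell and the picture viewer there is one more tool, called after "Call:" as name(argument=value, ...), one argument or row to a line, values as JSON. arm_command: Moves the arm, as the interface text tells. Its arguments: {"type":"object","properties":{"motion":{"type":"array"},"newtons":{"type":"number"}},"required":["motion"]}

```bash
mkdir -p pics; ls; cat > h.py <<'E'
import numpy as np, cv2
from scipy.spatial.transform import Rotation as R
from cell import arm, get_image, search_frame, pinpoint
def save(n,f,crop=None,s=1):
    im=f["frame"][...,::-1]
    if crop: im=im[crop[1]:crop[3],crop[0]:crop[2]]
    cv2.imwrite(n,cv2.resize(im,None,fx=s,fy=s,interpolation=cv2.INTER_CUBIC))
def pose(f,st=None):
    if "origin" in f: return np.array(f["rotation"]),np.array(f["origin"])
    T=np.array(f["tool_from_camera"]);Rt=R.from_rotvec(st["ee_rot"]).as_matrix()
    return Rt@T[:3,:3],Rt@T[:3,3]+np.array(st["position"])
def proj(f,p,st=None):
    Rm,o=pose(f,st);c=Rm.T@(np.array(p)-o);q=np.array(f["K"])@c;return np.round(q[:2]/q[2],1)
def back(f,u,v,st=None):
    Rm,o=pose(f,st);z=f["range_z"][int(v),int(u)]
    return Rm@(np.linalg.inv(f["K"])@np.array([u,v,1])*z)+o
def cloud(f,st=None):
    Rm,o=pose(f,st);h,w=f["range_z"].shape;v,u=np.mgrid[:h,:w]
    z=f["range_z"];P=np.stack([u,v,np.ones_like(u)],-1)@np.linalg.inv(f["K"]).T*z[...,None]
    return P@Rm.T+o
E
cat > a.py <<'E'
from h import *
st=arm.observe();print({k:np.round(v,3) for k,v in st.items()})
print(R.from_rotvec(st["ee_rot"]).as_matrix().round(2))
for c in ["scene","side"]:
    f=get_image(c);save(f"pics/{c}0.png",f,s=1.4)
    for t in ["level_mid","rail_home","rail_start","knob_grip","foot","pad_thin","pad_thick","pot","bowl","pepper","spoon_a"]:
        for d in pinpoint(c,t)[:5]: print(c,t,np.round(d["p"],2),np.round(d["point"],3),proj(f,d["point"]))
E
python3 a.py
```

```text
pics
{'clock': np.float64(0.0), 'joints': array([-1.266,  0.435,  0.025,  1.574, -0.012,  1.134, -0.075]), 'dq': array([ 0.   ,  0.   ,  0.   ,  0.   ,  0.   , -0.001,  0.001]), 'joint_efforts': array([ 0.0000e+00, -6.6785e+01,  9.8500e-01, -3.1445e+01, -6.0000e-02,
        4.3000e-02,  0.0000e+00]), 'position': array([0.248, 0.574, 0.404]), 'ee_rot': array([-0.905,  1.376,  0.903]), 'force': array([-0.102, -0.076,  0.544]), 'ft_torque': array([-0.007,  0.024,  0.012]), 'width': np.float64(0.999)}
[[-0.   -0.92  0.4 ]
 [-0.    0.4   0.92]
 [-1.   -0.   -0.  ]]Traceback (most recent call last):
  File "a.py", line 7, in <module>
    for d in pinpoint(c,t)[:5]: print(c,t,np.round(d["p"],2),np.round(d["point"],3),proj(f,d["point"]))
                                                                                    ~~~~^^^^^^^^^^^^^^
  File "h.py", line 13, in proj
    Rm,o=pose(f,st);c=Rm.T@(np.array(p)-o);q=np.array(f["K"])@c;return np.round(q[:2]/q[2],1)
                                             ~~~~~~~~~~~~~~~~^~
ValueError: matmul: Input operand 1 does not have enough dimensions (has 0, gufunc core with signature (n?,k),(k,m?)->(n?,m?) requires 1)
```

```bash
python3 - <<'E'
s=open('h.py').read()
s=s.replace('return np.array(f["rotation"]),np.array(f["origin"])','r=np.array(f["rotation"]);return (R.from_rotvec(r).as_matrix() if r.shape==(3,) else r),np.array(f["origin"])')
open('h.py','w').write(s)
from h import *
f=get_image("side");print(f["rotation"],f["origin"],f["K"],f["range_z"].shape)
E
python3 a.py|grep -E "scene|side"
```

```text
[-2.09705988  0.32837647 -0.21613546] [ 0.15088057 -0.92981633  0.72630772] [[421.57036899   0.         279.91492172]
 [  0.         421.57036899 210.79596171]
 [  0.           0.           1.        ]] (420, 560)
scene level_mid 0.8 [0.424 0.33  0.023] [351.1 188.8]
scene level_mid 0.76 [0.419 0.198 0.028] [317.3 197. ]
scene level_mid 0.62 [0.244 0.366 0.026] [340.4 149.7]
scene level_mid 0.6 [0.326 0.272 0.025] [326.  172.5]
scene rail_home 0.83 [0.573 0.042 0.096] [292.  235.7]
scene rail_home 0.66 [0.425 0.331 0.022] [351.4 188.8]
scene rail_start 0.76 [ 0.565 -0.028  0.076] [270.7 243.1]
scene knob_grip 0.55 [ 0.546 -0.145  0.116] [233.8 243.1]
scene pad_thick 0.43 [ 0.53  -0.237  0.001] [209.2 263.8]
scene pot 0.68 [ 0.556 -0.474 -0.005] [141.  293.5]
scene pot 0.31 [ 0.544 -0.146  0.121] [233.  242.1]
scene bowl 0.56 [ 0.683  0.297 -0.003] [372.5 254.4]
scene pepper 0.83 [ 0.37  -0.349 -0.002] [166.5 234.9]
scene spoon_a 0.65 [0.538 0.457 0.004] [395.4 206.3]
scene spoon_a 0.62 [0.547 0.568 0.003] [423.8 199.6]
side level_mid 0.85 [0.248 0.368 0.026] [181.4 193.1]
side level_mid 0.8 [0.325 0.268 0.028] [209.2 203.6]
side level_mid 0.72 [0.42  0.198 0.026] [242.8 210.4]
side level_mid 0.59 [0.425 0.328 0.022] [235.  192.5]
side rail_start 0.75 [ 0.56  -0.022  0.076] [310.  226.7]
side knob_grip 0.47 [ 0.54  -0.15   0.118] [322.7 241. ]
side pad_thin 0.48 [ 0.528 -0.238  0.   ] [329.1 300.7]
side pad_thin 0.47 [ 0.544 -0.147  0.005] [320.7 275.1]
side pad_thick 0.75 [ 0.528 -0.24   0.003] [329.5 300.1]
side pad_thick 0.48 [0.54  0.451 0.   ] [257.3 178.5]
side pot 0.9 [ 0.555 -0.478  0.002] [390.3 376.3]
side pot 0.3 [ 0.525 -0.239  0.001] [328. 301.]
side bowl 0.88 [ 0.689  0.296 -0.002] [308.8 192.6]
side pepper 0.66 [ 0.373 -0.353 -0.003] [284.9 352.4]
side spoon_a 0.72 [0.547 0.563 0.   ] [251.3 166.1]
side spoon_a 0.53 [ 0.54   0.448 -0.   ] [257.3 179. ]
```

View pics/scene0.png

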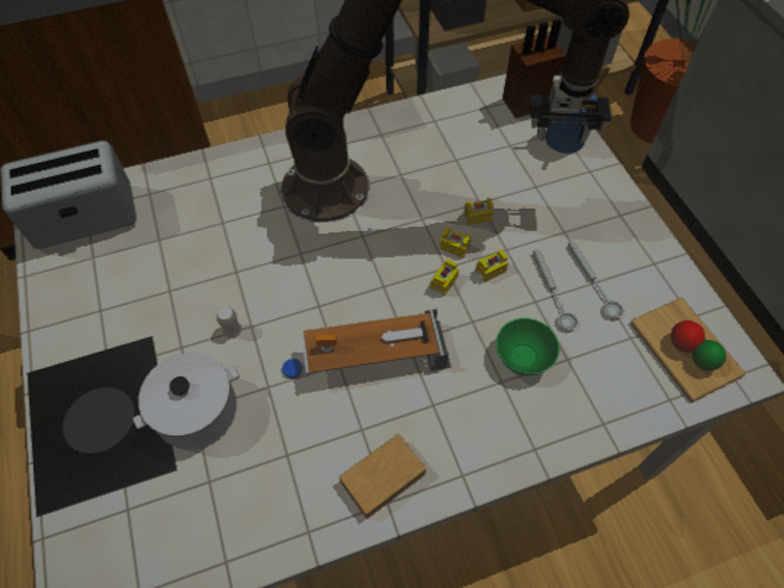

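View pics/side0.png

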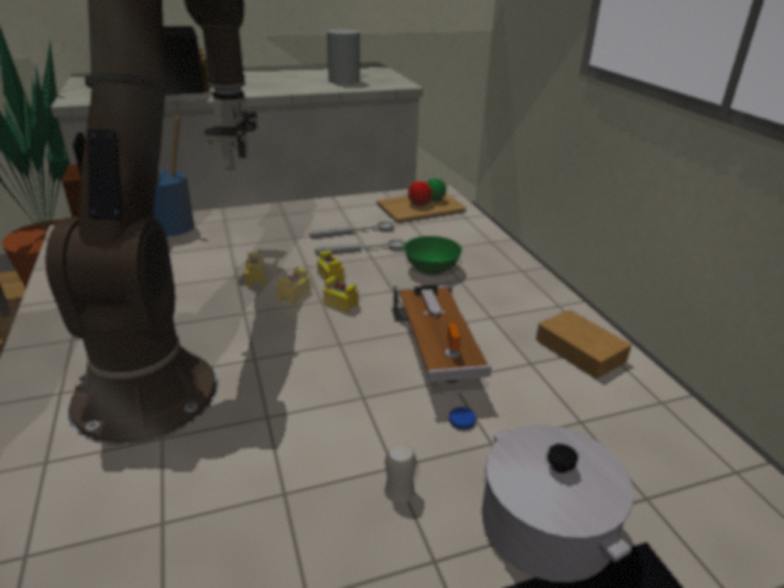

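Call:
arm_command(
  motion=[
    [91.8, 0, -50, -30, 0, 0, 0],
    [91.8, 0, -50, -30, 0, 0, 0],
    [91.8, 0, -50, -30, 0, 0, 0],
    [91.8, 0, -50, -30, 0, 0, 0],
    [91.8, 0, -50, -30, 0, 0, 0],
  ],
)

```text
clock: 1.98
position: [0.4188, 0.3352, 0.405]
ee_rot: [-0.904, 1.374, 0.904]
force: [0.6, 0.5, 0.8]
width: 0.999
```

```bash
cat > w.py <<'E'
from h import *
import sys
st=arm.observe();f=get_image("wrist")
print(st["clock"],np.round(st["position"],4),np.array(f["tool_from_camera"]).round(3).tolist())
print(R.from_rotvec(st["ee_rot"]).as_matrix().round(3).tolist(),"joints",np.round(st["joints"],2))
save("pics/%s.png"%sys.argv[1],f,s=1.4)
for t in sys.argv[2:]:
    for d in pinpoint("wrist",t)[:5]: print(t,np.round(d["p"],2),np.round(d["point"],4),proj(f,d["point"],st))
# yellow blobs: top-surface rectangles
P=cloud(f,st);hsv=cv2.cvtColor(f["frame"],cv2.COLOR_RGB2HSV)
m=(hsv[...,0]>22)&(hsv[...,0]<36)&(hsv[...,1]>130)&(hsv[...,2]>60)&(f["range_z"]>0)
n,l,s,c=cv2.connectedComponentsWithStats(m.astype(np.uint8))
for i in range(1,n):
    if s[i,4]<150: continue
    p=P[l==i];print("blob",c[i].round(),s[i,4],"z",np.percentile(p[:,2],[5,50,95]).round(4))
    zt=np.percentile(p[:,2],90);q=p[(p[:,2]>np.percentile(p[:,2],50)-.004)]
    r=cv2.minAreaRect((q[:,:2]*1000).astype(np.float32));print("   rect mm",np.round(r[0],1),np.round(r[1],1),round(r[2],1))
E
python3 w.py w1 level_mid vial_mid
```

```text
1.975 [0.4188 0.3352 0.405 ] [[0.001, -0.25, 0.968, 0.02], [0.0, -0.968, -0.25, 0.068], [1.0, 0.0, -0.001, 0.001], [0.0, 0.0, 0.0, 1.0]]
[[0.0, -0.918, 0.397], [0.001, 0.397, 0.918], [-1.0, -0.0, 0.001]] joints [-0.86  0.29  0.11  1.8  -0.04  1.06  0.42]
level_mid 0.97 [0.4283 0.3293 0.0206] [281.1 200.1]
level_mid 0.97 [0.4178 0.1996 0.0293] [178.5 235.6]
level_mid 0.92 [0.3267 0.2705 0.0277] [196.5 140.1]
level_mid 0.63 [0.2472 0.3711 0.0308] [247.8  26.3]
vial_mid 0.96 [0.3241 0.2681 0.0515] [187.1 139.3]
vial_mid 0.78 [0.2485 0.3715 0.0495] [246.6  21.1]
vial_mid 0.65 [0.4268 0.3291 0.0499] [280.2 204.5]
vial_mid 0.6 [0.4172 0.1996 0.0469] [173.3 240.1]
blob [245.  27.] 2177 z [0.0382 0.0403 0.0582]
   rect mm [248.2 369.8] [69.9 44. ] 82.2
blob [192. 137.] 2291 z [0.0186 0.0402 0.0583]
   rect mm [324.4 269.4] [70.  43.9] 43.4
blob [279. 199.] 1817 z [0.0166 0.0401 0.0583]
   rect mm [426.2 329.7] [43.7 69.5] 9.5
blob [182. 223.] 1331 z [0.0072 0.0398 0.0583]
   rect mm [401.5 225.1] [ 45.5 134.4] 29.0
```

View pics/w1.png

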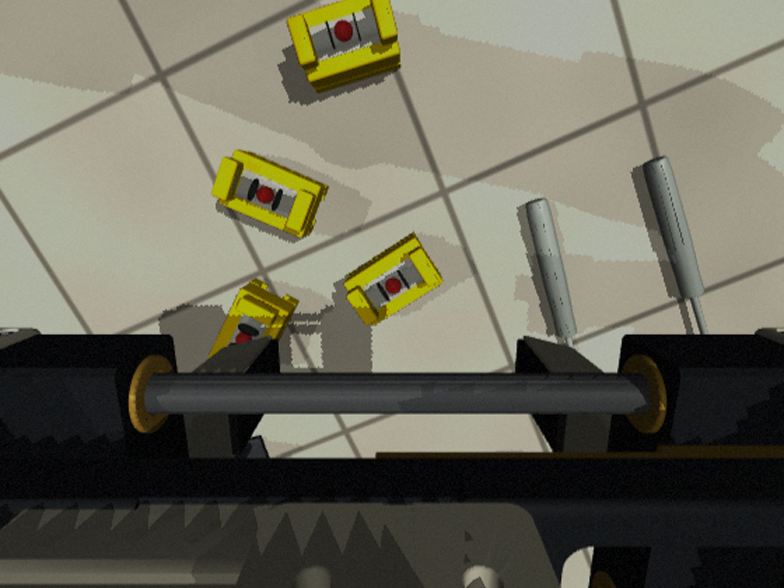

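Call:
arm_command(
  motion=[
    [75, 0, -9, -2, 0, 0, 0],
    [75, 20, 0, 0, 10.6, 0, 0],
    [75, 20, 0, 0, 10.6, 0, 0],
    [75, 20, 0, 0, 10.6, 0, 0],
    [75, 20, 0, 0, 10.6, 0, 0],
  ],
  newtons=30,
)

```text
clock: 2.75
position: [0.4248, 0.3327, 0.324]
ee_rot: [-0.329, 1.546, 0.329]
force: [-0.8, -0.3, -1.1]
width: 0.816
```

Call:
arm_command(
  motion=[
    [75, 10, 0, 0, 10.6, 0, 0],
    [75, 20, 0, 0, 4.1, 0, 0],
    [75, 20, 0, 0, 0, 0, 0],
    [75, 0, 0, 0, 0, 0, 0],
  ],
)

```text
clock: 3.25
position: [0.4244, 0.3322, 0.2735]
ee_rot: [-0.134, 1.569, 0.131]
force: [-0.5, 0.1, 0.7]
width: 0.812
```

```bash
python3 w.py w2 level_mid
```

```text
3.25 [0.4244 0.3322 0.2735] [[-0.0, -0.25, 0.968, 0.02], [0.0, -0.968, -0.25, 0.068], [1.0, 0.0, 0.0, -0.0], [0.0, 0.0, 0.0, 1.0]]
[[-0.002, -0.168, 0.986], [-0.002, 0.986, 0.168], [-1.0, -0.001, -0.002]] joints [-0.98  0.45  0.29  1.95 -0.18  0.77 -0.41]
blob [ 38. 130.] 5152 z [0.015  0.0406 0.0581]
   rect mm [248.5 370. ] [69.7 44.6] 82.1
blob [287. 216.] 3557 z [0.0243 0.0399 0.0581]
   rect mm [425.4 334.6] [43.8 60.4] 9.6
blob [166. 243.] 706 z [0.0024 0.0299 0.0563]
   rect mm [358.9 325.9] [79.4 14.6] 47.1
```

Call:
arm_command(
  motion=[
    [75, 30, -2.7, 0.8, 0, 0, 0],
    [75, 40, 0, 0, 0, 0, 0],
    [75, 19.5, 0, 0, 0, 0, 0],
    [75, 0, 0, 0, 0, 0, 0],
    [30, 0, 0, 0, 0, 0, 0],
  ],
  newtons=30,
)

```text
clock: 3.98
position: [0.4271, 0.3295, 0.1865]
ee_rot: [-0.13, 1.565, 0.132]
force: [0.1, -0.6, 0.2]
width: 0.752
```

Call:
arm_command(
  motion=[
    [30, 0, 0, 0, 0, 0, 0],
    [30, 0, 0, 0, 0, 0, 0],
    [30, 0, 0, 0, 0, 0, 0],
  ],
)

```text
clock: 4.35
position: [0.4267, 0.3291, 0.1858]
ee_rot: [-0.13, 1.566, 0.131]
force: [-1.3, -0.6, 4.5]
width: 0.475
```

Call:
arm_command(
  motion=[
    [30, -30, 0, 0, 0, 0, 0],
    [30, -60, 0, 0, 10, 0, 0],
    [30, -60, 0, 0, 10, 0, 0],
    [30, -10, -50, 20, 0, 0, 0],
    [30, -10, -50, 20, 0, 0, 0],
  ],
)

```text
clock: 4.97
position: [0.4476, 0.2226, 0.3561]
ee_rot: [0.142, 1.565, -0.141]
force: [0.9, -1.0, -1.6]
width: 0.479
```

Call:
arm_command(
  motion=[
    [30, -10, -52, 21, 0, 0, 0],
    [30, -10, -52, 21, 0, 0, 0],
    [30, -10, -52, 21, 0, 0, 0],
    [30, -10, -52, 21, 0, 0, 0],
    [30, -10, -52, 21, 0, 0, 0],
  ],
)

```text
clock: 5.6
position: [0.5036, -0.0532, 0.4056]
ee_rot: [0.144, 1.566, -0.143]
force: [0.8, -0.3, -1.9]
width: 0.48
```

Call:
arm_command(
  motion=[
    [30, 0, -52, 21, 0, 0, 0],
    [30, 0, -52, 21, 0, 0, 0],
    [30, 0, -52, 21, 0, 0, 0],
    [30, 0, 0, 0, 0, 0, 0],
  ],
)

```text
clock: 6.1
position: [0.5363, -0.2215, 0.4052]
ee_rot: [0.147, 1.566, -0.152]
force: [-0.6, 0.2, -1.4]
width: 0.48
```

```bash
python3 w.py w3 rail_home rail_start knob_grip knob foot pad_thin pad_thick | grep -v -E "blob|rect"
```

```text
6.1 [ 0.5363 -0.2215  0.4052] [[-0.001, -0.25, 0.968, 0.02], [0.0, -0.968, -0.25, 0.068], [1.0, -0.0, 0.001, -0.001], [0.0, 0.0, 0.0, 1.0]]
[[-0.0, 0.189, 0.982], [-0.003, 0.982, -0.189], [-1.0, -0.003, 0.0]] joints [-0.17  0.4   0.65  1.72 -0.27  1.11  0.38]
knob_grip 0.87 [ 0.5424 -0.1482  0.1229] [274.6 124.3]
knob 0.87 [ 0.5452 -0.1458  0.1006] [277.9 121.4]
pad_thick 0.83 [ 5.281e-01 -2.357e-01 -2.000e-04] [279.7 199.2]
```

View pics/w3.png

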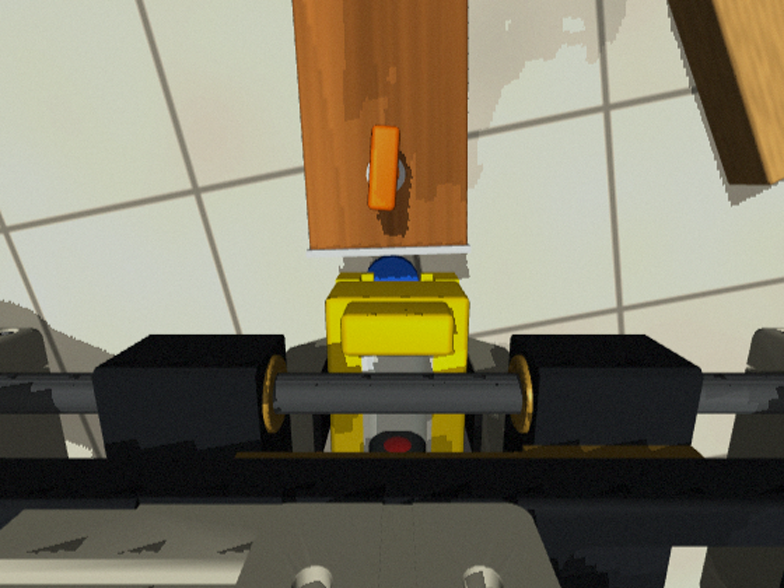

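```bash
cat > s.py <<'E'
from h import *
import sys
st=arm.observe();f=get_image("wrist");P=cloud(f,st);hsv=cv2.cvtColor(f["frame"],cv2.COLOR_RGB2HSV);ok=f["range_z"]>0
Rt=R.from_rotvec(st["ee_rot"]).as_matrix()
print(st["clock"],np.round(st["position"],4),"yaw z",np.degrees(np.arctan2(Rt[1,2],Rt[0,2])).round(2))
def blob(m):
    n,l,s,c=cv2.connectedComponentsWithStats(m.astype(np.uint8));i=1+np.argmax(s[1:,4]);return l==i
o=ok&(hsv[...,0]>=5)&(hsv[...,0]<18)&(hsv[...,1]>215)&(hsv[...,2]>170)&(P[...,2]>.10)&(P[...,2]<.16)
if o.sum()>100:
    p=P[blob(o)];q=p[p[:,2]>np.percentile(p[:,2],95)-.005]
    print("knob top z",np.percentile(p[:,2],[50,95]).round(4),[np.round(x,1) for x in cv2.minAreaRect((q[:,:2]*1000).astype(np.float32))])
w=ok&(hsv[...,0]>=3)&(hsv[...,0]<20)&(hsv[...,1]>110)&(P[...,2]>.05)&(P[...,2]<.1)&(P[...,0]>.45)&(P[...,0]<.68)&(abs(P[...,1])<.25)
q=P[blob(w)]
A=np.c_[q[:,:2],np.ones(len(q))];co=np.linalg.lstsq(A,q[:,2],rcond=None)[0]
r=abs(A@co-q[:,2])<.003;co=np.linalg.lstsq(A[r],q[r,2],rcond=None)[0]
print("wood z=ax+by+c",co.round(4),len(q));
print("rect",[np.round(x,1) for x in cv2.minAreaRect((q[r][:,:2]*1000).astype(np.float32))])
# edges: per y-row extents
ys=np.arange(-.2,.12,.02)
for y in ys:
    s=q[r][abs(q[r][:,1]-y)<.003]
    if len(s)>30: print("y %.2f x %.4f..%.4f"%(y,s[:,0].min(),s[:,0].max()),end="; ")
print()
# rail: bright low-saturation above the wood plane
d=P[...,2]-(P[...,:2]@co[:2]+co[2])
m=ok&(d>.009)&(d<.014)&(hsv[...,1]<90)&(P[...,0]>.5)&(P[...,0]<.63)&(abs(P[...,1])<.15)
if m.sum()>150:
    p=P[blob(m)];c=p[:,:2].mean(0);u=np.linalg.svd(p[:,:2]-c,full_matrices=False)[2][0];u*=np.sign(u[1])
    t=(p[:,:2]-c)@u;n=np.array([u[1],-u[0]]);s=(p[:,:2]-c)@n
    print("rail c",c.round(4),"dir",u.round(4),"yaw",np.degrees(np.arctan2(-u[0],u[1])).round(2),"d",np.median(d[m]).round(4))
    for a in np.arange(t.min(),t.max(),.008):
        k=(t>=a)&(t<a+.008)
        print("t %.3f mid %s w %.4f"%(a+.004,(c+u*(a+.004)+n*(s[k].min()+s[k].max())/2).round(4),np.ptp(s[k])),end="; ")
    print("tip",(c+u*t.min()).round(4),"end",(c+u*t.max()).round(4))
for x in sys.argv[1:]:
    for e in pinpoint("wrist",x)[:3]: print(x,np.round(e["p"],2),np.round(e["point"],4),proj(f,e["point"],st))
E
python3 s.py
```

```text
6.5 [ 0.5375 -0.2151  0.4053] yaw z -10.36
knob top z [0.1323 0.1339] [array([ 542.2, -144.9]), array([44.2, 14.6]), np.float64(75.6)]
wood z=ax+by+c [-0.0065 -0.0431  0.0778] 20406
rect [array([ 547.2, -115.2]), array([162.1, 109.7]), np.float64(80.8)]
y -0.20 x 0.5485..0.5893; y -0.18 x 0.4816..0.5920; y -0.16 x 0.4846..0.5950; y -0.14 x 0.4877..0.5979; y -0.12 x 0.4911..0.6020; y -0.10 x 0.4943..0.6051; y -0.08 x 0.4976..0.6081; y -0.06 x 0.5009..0.6118; y -0.04 x 0.5037..0.5945;
```

Call:
arm_command(
  motion=[
    [30, 0, 40, 0, 0, 0, 0],
    [30, 0, 55, 0, 0, 0, 0],
    [30, 0, 40, 0, 0, 0, 0],
    [30, 0, 10, 0, 0, 0, 0],
    [30, 0, 0, 0, 0, 0, 0],
  ],
)

```text
clock: 7.18
position: [0.5637, -0.073, 0.4053]
ee_rot: [0.142, 1.566, -0.142]
force: [-0.7, -0.1, -0.8]
width: 0.474
```

```bash
python3 s.py rail_home rail_start; python3 w.py w4 level_mid >/dev/null
```

```text
7.175 [ 0.5637 -0.073   0.4053] yaw z -10.37
wood z=ax+by+c [-0.0066 -0.043   0.078 ] 18822
rect [array([565.1,  -4.2]), array([221., 110.]), np.float64(80.9)]
y -0.10 x 0.4951..0.5043; y -0.08 x 0.4971..0.6078; y -0.06 x 0.5005..0.6120; y -0.04 x 0.5041..0.6150; y -0.02 x 0.5077..0.6178; y -0.00 x 0.5101..0.6209; y 0.02 x 0.5137..0.6240; y 0.04 x 0.5168..0.6282; y 0.06 x 0.5197..0.6310; y 0.08 x 0.5237..0.6340; y 0.10 x 0.5264..0.6210; 
rail c [0.5708 0.0311] dir [0.1591 0.9873] yaw -9.15 d 0.0115
t -0.050 mid [ 0.5626 -0.0183] w 0.0141; t -0.042 mid [ 0.564  -0.0104] w 0.0217; t -0.034 mid [ 0.5655 -0.0025] w 0.0216; t -0.026 mid [0.5669 0.0054] w 0.0214; t -0.018 mid [0.5675 0.0134] w 0.0213; t -0.010 mid [0.5691 0.0212] w 0.0212; t -0.002 mid [0.5706 0.0291] w 0.0211; t 0.006 mid [0.5717 0.037 ] w 0.0218; t 0.014 mid [0.5731 0.0449] w 0.0217; t 0.022 mid [0.5745 0.0527] w 0.0215; t 0.030 mid [0.5753 0.0607] w 0.0214; t 0.038 mid [0.5767 0.0686] w 0.0214; t 0.046 mid [0.5774 0.0766] w 0.0245; tip [ 0.5622 -0.0222] end [0.578 0.076]
rail_home 0.63 [0.5709 0.0417 0.0976] [268.5  76.3]
rail_start 0.88 [ 0.5606 -0.0273  0.0769] [272.7 156.9]
```

View pics/w4.png

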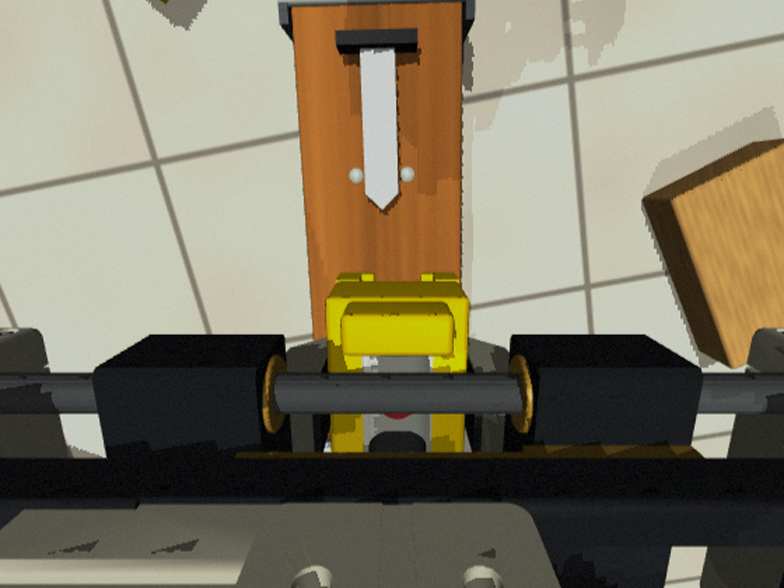

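```bash
cat > t.py <<'E'
from h import *
st=arm.observe();f=get_image("wrist");z=f["range_z"];T=np.array(f["tool_from_camera"])
hsv=cv2.cvtColor(f["frame"],cv2.COLOR_RGB2HSV);Rt=R.from_rotvec(st["ee_rot"]).as_matrix();o=np.array(st["position"])
P=(cloud(f,st)-o)@Rt   # tool coords
m=(hsv[...,0]>22)&(hsv[...,0]<36)&(hsv[...,1]>130)&(hsv[...,2]>60)&(z>0)&(abs(P[...,1])<.06)&(abs(P[...,2])<.05)&(P[...,0]<.2)
p=P[m];print("x range",np.percentile(p[:,0],[1,5,50,95,99]).round(4),"y",np.percentile(p[:,1],[1,99]).round(4),"z",np.percentile(p[:,2],[.5,99.5]).round(4))
e=p[p[:,1]>np.percentile(p[:,1],97)-.0015]
top=p[(p[:,0]<.147)&(p[:,0]>.139)];print("top4 y",np.percentile(top[:,1],[.5,99.5]).round(4),"z",np.percentile(top[:,2],[.5,99.5]).round(4))
for a in (.005,.015,.025):
    k=top[abs(top[:,1]-a)<.004]
    if len(k)>20: print(a,len(k),np.percentile(k[:,2],[1,99]).round(4))
ed=[(a,p[abs(p[:,2]-a)<.002][:,1].max()) for a in np.arange(-.018,.019,.004)]
print("front edge slope",np.degrees(np.arctan(np.polyfit(*np.array(ed).T,1)[0])).round(2),np.round(ed,4)[:,1])
ti=np.array([.5658-.161*.0232,-.0232]);u=np.array([.159,.9873])
w=lambda q:.078-.0066*q[0]-.043*q[1]
c=ti-u*.0395;yd=np.array([u[0],u[1],-.0424]);yd/=np.linalg.norm(yd);xd=np.array([u[1],-u[0],0]);zd=np.cross(xd,yd)
for h in (.012,0.):
    tcp=np.array([*c,w(c)+h])+zd*.1858-yd*0.0007
    print("goal",h,tcp.round(4),"delta in tool",((tcp-o)@Rt*1000).round(1))
Rg=np.c_[-zd,yd,xd];print("rotvec deg in tool",np.degrees(R.from_matrix(Rt.T@Rg).as_rotvec()).round(2),np.linalg.det(Rg))
E
python3 t.py
```

```text
x range [0.1245 0.1276 0.1458 0.1688 0.1827] y [-0.0158  0.0357] z [-0.0224  0.0208]
top4 y [-0.0165  0.0357] z [-0.0223  0.0205]
0.015 595 [-0.0221  0.0203]
0.025 313 [-0.0224  0.0204]
front edge slope 0.02 [0.0358 0.0359 0.0358 0.0358 0.036  0.036  0.0359 0.036  0.0358 0.0358]
goal 0.012 [ 0.5569 -0.0551  0.2747] delta in tool [130.7  18.5 -10.1]
goal 0.0 [ 0.5569 -0.0551  0.2627] delta in tool [142.7  18.5 -10.1]
rotvec deg in tool [-1.45 -0.02 -2.41] 1.0000422900000001
```

Call:
arm_command(
  motion=[
    [30, 30, 9, -4.6, 0, 0, 0],
    [30, 45, 9.5, -4.7, 0, 0, 0],
    [30, 45, 0, 0, 0, 0, 0],
    [30, 8, 0, 0, -1.25, 0, -2.4],
    [30, 0, 0, 0, 0, 0, 0],
  ],
)

```text
clock: 8.1
position: [0.5584, -0.0539, 0.2778]
ee_rot: [0.092, 1.571, -0.16]
force: [0.5, 0.4, -1.1]
width: 0.478
```

Call:
arm_command(
  motion=[
    [30, 0, 0, 0, 0, 0, 0],
  ],
)

```text
clock: 8.22
position: [0.5588, -0.0541, 0.279]
ee_rot: [0.094, 1.568, -0.159]
force: [0.8, -0.3, -1.0]
width: 0.478
```

```bash
python3 s.py; python3 t.py
```

```text
8.225 [ 0.5588 -0.0541  0.279 ] yaw z -9.23
wood z=ax+by+c [-0.0066 -0.0432  0.0781] 34356
rect [array([566.1,   2.4]), array([137.7, 109.9]), np.float64(80.7)]
y -0.06 x 0.5079..0.6115; y -0.04 x 0.5040..0.6146; y -0.02 x 0.5072..0.6185; y -0.00 x 0.5101..0.6210; y 0.02 x 0.5135..0.6246; y 0.04 x 0.5166..0.6279; y 0.06 x 0.5200..0.6313; y 0.08 x 0.5231..0.5306; 
rail c [0.5701 0.0274] dir [0.159  0.9873] yaw -9.15 d 0.0115
t -0.046 mid [ 0.5626 -0.0179] w 0.0159; t -0.038 mid [ 0.5642 -0.0101] w 0.0219; t -0.030 mid [ 0.5655 -0.0022] w 0.0216; t -0.022 mid [0.5665 0.0057] w 0.0218; t -0.014 mid [0.5678 0.0136] w 0.0216; t -0.006 mid [0.5691 0.0215] w 0.0214; t 0.002 mid [0.5704 0.0294] w 0.0221; t 0.010 mid [0.5718 0.0373] w 0.0219; t 0.018 mid [0.573  0.0452] w 0.0216; t 0.026 mid [0.5741 0.0531] w 0.0218; t 0.034 mid [0.5756 0.061 ] w 0.0220; t 0.042 mid [0.577  0.0689] w 0.0218; tip [ 0.5622 -0.0219] end [0.5765 0.0667]
x range [0.1012 0.1276 0.1457 0.1684 0.1826] y [-0.0157  0.0358] z [-0.0225  0.0207]
top4 y [-0.0164  0.0357] z [-0.0223  0.0205]
0.015 614 [-0.0221  0.0202]
0.025 333 [-0.0223  0.0204]
front edge slope 0.08 [0.0357 0.0359 0.0359 0.0361 0.0359 0.036  0.036  0.0359 0.0359 0.0359]
goal 0.012 [ 0.5569 -0.0551  0.2747] delta in tool [ 4.3 -1.2 -1.6]
goal 0.0 [ 0.5569 -0.0551  0.2627] delta in tool [16.3 -0.7 -1.6]
rotvec deg in tool [-0.09  0.14 -0.07] 1.0000422900000001
```

Call:
arm_command(
  motion=[
    [30, 6, -0.7, -0.8, 0, 0, 0],
    [30, 6, 0, 0, 0, 0, 0],
    [30, 2, 0, 0, 0, 0, 0],
    [30, 0, 0, 0, 0, 0, 0],
  ],
)

```text
clock: 8.82
position: [0.5568, -0.0549, 0.2631]
ee_rot: [0.094, 1.571, -0.159]
force: [-0.5, 0.6, -0.1]
width: 0.477
```

Call:
arm_command(
  motion=[
    [30, 1.5, 0, 0, 0, 0, 0],
    [30, 0, 0, 0, 0, 0, 0],
  ],
)

```text
clock: 9.07
position: [0.5569, -0.0551, 0.2619]
ee_rot: [0.094, 1.571, -0.159]
force: [-1.1, 0.5, 2.3]
width: 0.481
```

Call:
arm_command(
  motion=[
    [30, -0.5, 5, 0, 0, 0, 0],
    [30, 0, 10, 0, 0, 0, 0],
    [30, 0, 10, 0, 0, 0, 0],
    [30, 0, 0, 0, 0, 0, 0],
  ],
)

```text
clock: 9.57
position: [0.5614, -0.0283, 0.2612]
ee_rot: [0.093, 1.57, -0.156]
force: [0.2, 2.7, 2.0]
width: 0.478
```

```bash
python3 s.py|tail -3; python3 t.py|head -2; python3 - <<'E'
from h import *
f=get_image("side");save("pics/side1.png",f,(250,180,390,300),4);print(arm.observe()["force"])
E
```

```text
y -0.02 x 0.5079..0.6177; y -0.00 x 0.5102..0.6211; y 0.02 x 0.5137..0.6245; y 0.04 x 0.5166..0.6274; y 0.06 x 0.5201..0.6308; y 0.08 x 0.5231..0.6345; y 0.10 x 0.5257..0.5382; 
rail c [0.5721 0.0399] dir [0.1589 0.9873] yaw -9.14 d 0.0115
t -0.038 mid [0.5661 0.0026] w 0.0218; t -0.030 mid [0.5675 0.0105] w 0.0218; t -0.022 mid [0.5688 0.0184] w 0.0218; t -0.014 mid [0.5699 0.0263] w 0.0218; t -0.006 mid [0.5712 0.0342] w 0.0221; t 0.002 mid [0.5726 0.0421] w 0.0219; t 0.010 mid [0.5738 0.05  ] w 0.0216; t 0.018 mid [0.575  0.0579] w 0.0220; t 0.026 mid [0.5763 0.0658] w 0.0219; t 0.034 mid [0.5774 0.0737] w 0.0237; tip [ 0.5655 -0.0013] end [0.578  0.0762]
x range [0.1006 0.1275 0.1457 0.1667 0.1816] y [-0.0158  0.0358] z [-0.0225  0.0207]
top4 y [-0.0165  0.0356] z [-0.0224  0.0205]
[0.31983646 1.58032158 2.41197094]
```

View pics/side1.png

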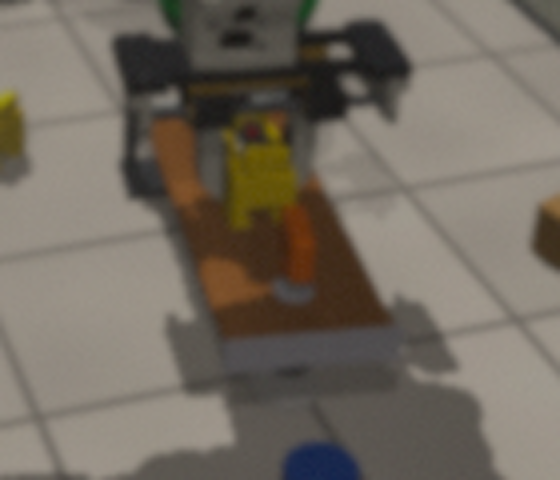

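Call:
arm_command(
  motion=[
    [30, -0.4, 10, 0, 0, 0, 0],
    [30, 0, 12, 0, 0, 0, 0],
    [30, 0, 12, 0, 0, 0, 0],
    [30, 0, 8, 0, 0, 0, 0],
    [30, 0, 0, 0, 0, 0, 0],
  ],
)

```text
clock: 10.35
position: [0.5679, 0.013, 0.2598]
ee_rot: [0.093, 1.571, -0.156]
force: [0.4, 3.5, 2.8]
width: 0.475
```

Call:
arm_command(
  motion=[
    [30, 0, 10, 0, 0, 0, 0],
    [30, 0, 8, 0, 0, 0, 0],
    [30, 0, 5, 0, 0, 0, 0],
    [30, 0, 3, 0, 0, 0, 0],
    [30, 0, 0, 0, 0, 0, 0],
  ],
)

```text
clock: 10.98
position: [0.572, 0.0371, 0.2589]
ee_rot: [0.094, 1.57, -0.159]
force: [0.9, -2.3, 5.0]
width: 0.475
```

Call:
arm_command(
  motion=[
    [30, 0, 3, 0, 0, 0, 0],
    [30, 0, 2, 0, 0, 0, 0],
    [30, 0, 2, 0, 0, 0, 0],
    [30, 0, 0, 0, 0, 0, 0],
  ],
)

```text
clock: 11.48
position: [0.5731, 0.0437, 0.2587]
ee_rot: [0.094, 1.57, -0.159]
force: [-0.3, -2.2, 6.1]
width: 0.478
```

Call:
arm_command(
  motion=[
    [30, 0, 2, 0, 0, 0, 0],
    [30, 0, 0, 0, 0, 0, 0],
  ],
)

```text
clock: 11.72
position: [0.5735, 0.0458, 0.2586]
ee_rot: [0.094, 1.57, -0.159]
force: [-0.1, -2.0, 5.9]
width: 0.479
```

Call:
arm_command(
  motion=[
    [30, 0, 1.5, 0, 0, 0, 0],
    [30, 0, 0, 0, 0, 0, 0],
  ],
)

```text
clock: 11.98
position: [0.5737, 0.0471, 0.2586]
ee_rot: [0.094, 1.57, -0.16]
force: [-0.3, -3.7, 6.3]
width: 0.48
```

Call:
arm_command(
  motion=[
    [30, 0, 1.5, 0, 0, 0, 0],
    [30, 0, 0, 0, 0, 0, 0],
  ],
)

```text
clock: 12.22
position: [0.5739, 0.0482, 0.2585]
ee_rot: [0.094, 1.57, -0.16]
force: [-1.7, -5.5, 6.3]
width: 0.475
```

Call:
arm_command(
  motion=[
    [30, 0, 1, 0, 0, 0, 0],
    [30, 0, 0, 0, 0, 0, 0],
  ],
)

```text
clock: 12.48
position: [0.5739, 0.0484, 0.2585]
ee_rot: [0.093, 1.57, -0.162]
force: [-1.6, -7.3, 7.6]
width: 0.478
```

Call:
arm_command(
  motion=[
    [30, 0, 1, 0, 0, 0, 0],
    [30, 0, 0, 0, 0, 0, 0],
  ],
)

```text
clock: 12.72
position: [0.5739, 0.0485, 0.2585]
ee_rot: [0.093, 1.57, -0.163]
force: [-2.1, -9.7, 9.5]
width: 0.482
```

Call:
arm_command(
  motion=[
    [30, 0, 1, 0, 0, 0, 0],
    [30, 0, 0, 0, 0, 0, 0],
  ],
)

```text
clock: 12.98
position: [0.574, 0.0487, 0.2585]
ee_rot: [0.093, 1.571, -0.164]
force: [-2.9, -11.8, 9.3]
width: 0.478
```

```bash
python3 - <<'E'
from h import *
f=get_image("wrist");st=arm.observe();print(np.round(st["position"],4),st["force"])
print(back(f,280,20,st)) 
g=get_image("side");save("pics/x1.png",g,(270,170,370,260),5)
P=cloud(f,st);d=P[...,2]-(.0781-.0066*P[...,0]-.0432*P[...,1]);hsv=cv2.cvtColor(f["frame"],cv2.COLOR_RGB2HSV)
for r in range(0,200,6): print(r,P[r,284].round(4),d[r,284].round(4),hsv[r,284])
E
```

```text
[0.574  0.0487 0.2585] [ -3.81123299 -12.14867141   9.49367206]
[ 5.91806612e-01  1.75860283e-01 -2.99345291e-05]
0 [ 0.5963  0.1871 -0.001 ] -0.0671 [ 23  31 213]
6 [ 0.5958  0.1836 -0.0008] -0.0671 [ 23  32 215]
12 [ 5.952e-01  1.800e-01 -1.000e-04] -0.0665 [ 24  31 215]
18 [ 0.5947  0.1768 -0.001 ] -0.0675 [ 22  31 216]
24 [5.940e-01 1.731e-01 1.000e-04] -0.0666 [ 23  31 215]
30 [ 0.5935  0.1699 -0.0013] -0.0681 [ 23  33 216]
36 [ 0.5929  0.1661 -0.    ] -0.0671 [ 24  30 218]
42 [ 0.5924  0.1628 -0.0015] -0.0686 [ 26  30 216]
48 [ 5.917e-01  1.590e-01 -2.000e-04] -0.0676 [ 23  32 216]
54 [ 5.911e-01  1.553e-01 -4.000e-04] -0.0679 [ 23  29 219]
60 [ 5.905e-01  1.516e-01 -3.000e-04] -0.068 [ 23  32 222]
66 [ 0.59    0.1482 -0.0022] -0.07 [ 24  31 222]
72 [ 0.5893  0.1442 -0.0006] -0.0686 [ 22  31 223]
78 [5.886e-01 1.403e-01 5.000e-04] -0.0676 [ 22  31 223]
84 [0.588  0.1364 0.0006] -0.0677 [ 24  32 226]
90 [0.5873 0.1322 0.0054] -0.0631 [103  26  88]
96 [0.5867 0.1283 0.0076] -0.0611 [105  18  87]
102 [0.586  0.1245 0.0055] -0.0633 [103  22  83]
108 [0.5854 0.1206 0.0069] -0.0621 [96 16 78]
114 [0.5848 0.1167 0.0062] -0.063 [108  16  78]
120 [0.5841 0.1127 0.0057] -0.0637 [ 75  14 109]
126 [0.5836 0.1104 0.0686] -0.0009 [ 60   6 229]
132 [0.5831 0.1075 0.0698] 0.0002 [ 57  16 157]
138 [0.5821 0.1004 0.0058] -0.0641 [12 85 84]
144 [0.5821 0.1014 0.0687] -0.0012 [ 14 192 146]
150 [0.5816 0.0985 0.0702] 0.0002 [ 14 186 147]
156 [0.5811 0.0954 0.0698] -0.0003 [ 14 187 146]
162 [0.5807 0.0926 0.0719] 0.0017 [ 14 184 147]
168 [0.5801 0.0891 0.0696] -0.0008 [ 15 190 157]
174 [0.5796 0.0862 0.0711] 0.0005 [ 14 190 157]
180 [0.5791 0.0831 0.0717] 0.001 [ 12 164  28]
186 [0.5792 0.0836 0.0888] 0.0181 [135  20  26]
192 [0.5787 0.0806 0.0882] 0.0174 [120  20  25]
198 [0.5782 0.0777 0.0886] 0.0177 [140  28  27]
```

Call:
arm_command(
  motion=[
    [75, 0, 0, 0, 0, 0, 0],
    [75, 0, 0, 0, 0, 0, 0],
    [75, 0, 0, 0, 0, 0, 0],
    [75, -20, 0, 0, 0, 0, 0],
    [75, -40, 0, 0, 0, 0, 0],
  ],
)

```text
clock: 13.7
position: [0.574, 0.0546, 0.3174]
ee_rot: [0.093, 1.574, -0.16]
force: [-0.2, -0.4, 0.4]
width: 0.819
```

Call:
arm_command(
  motion=[
    [75, -60, -40, 0, 0, 0, 0],
    [75, -10, -60, 0, 0, 0, 0],
    [75, 0, -60, 0, 0, 0, 0],
    [75, 0, -40, 0, 0, 0, 0],
    [75, 0, 0, 0, 0, 0, 0],
  ],
)

```text
clock: 14.32
position: [0.5428, -0.1389, 0.3887]
ee_rot: [0.097, 1.57, -0.165]
force: [-0.4, 0.8, 0.1]
width: 0.82
```

```bash
python3 w.py w5 level_mid knob_grip detent| grep -v joints; python3 s.py | head -6
```

```text
14.325 [ 0.5428 -0.1389  0.3887] [[-0.001, -0.25, 0.968, 0.02], [0.0, -0.968, -0.25, 0.068], [1.0, -0.0, 0.001, -0.001], [0.0, 0.0, 0.0, 1.0]]
level_mid 0.55 [ 0.5282 -0.2358 -0.0024] [285.2 251.9]
knob_grip 0.96 [ 0.5431 -0.1458  0.1207] [286.  211.5]
14.475 [ 0.5443 -0.134   0.3879] yaw z -9.13
knob top z [0.1325 0.1339] [array([ 542.2, -145. ]), array([45.1, 14.4]), np.float64(75.5)]
wood z=ax+by+c [-0.0065 -0.043   0.0779] 27390
rect [array([551.8, -86.5]), array([222.4, 109.9]), np.float64(80.8)]
y -0.20 x 0.5485..0.5883; y -0.18 x 0.4816..0.5917; y -0.16 x 0.4842..0.5949; y -0.14 x 0.4880..0.5981; y -0.12 x 0.4912..0.6011; y -0.10 x 0.4944..0.6056; y -0.08 x 0.4972..0.6086; y -0.06 x 0.5005..0.6115; y -0.04 x 0.5035..0.6149; y -0.02 x 0.5069..0.6175; y -0.00 x 0.5102..0.6216; y 0.02 x 0.5138..0.6041; 
rail c [ 0.5648 -0.0048] dir [0.136  0.9907] yaw -7.81 d 0.0115Traceback (most recent call last):
  File "w.py", line 8, in <module>
    for d in pinpoint("wrist",t)[:5]: print(t,np.round(d["p"],2),np.round(d["point"],4),proj(f,d["point"],st))
             ~~~~~~~~^^^^^^^^^^^
ValueError: it knows: bowl, foot, knob, knob_grip, level_mid, pad_thick, pad_thin, pepper, pot, rail_home, rail_start, spoon, vial_mid
```

View pics/w5.png

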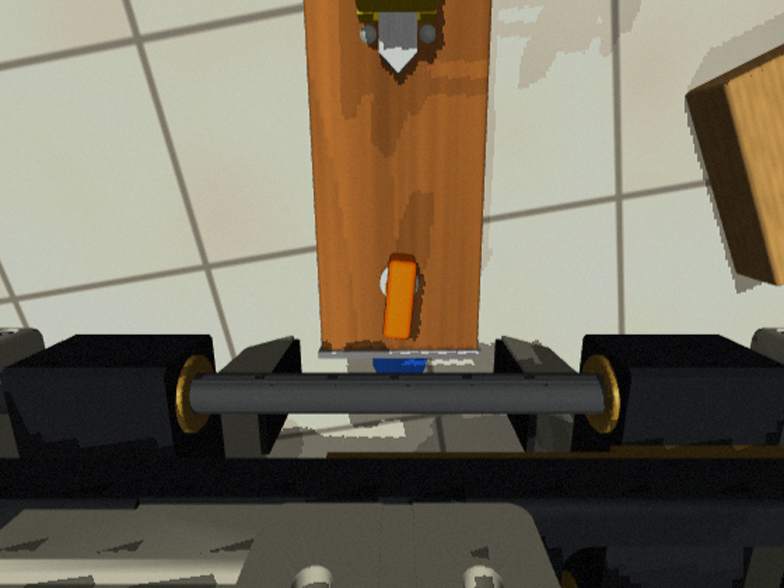

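```bash
cat > g.py <<'E'
from h import *
st=arm.observe();o=np.array(st["position"]);Rt=R.from_rotvec(st["ee_rot"]).as_matrix()
a=np.radians(-14.5);zd=np.array([np.cos(a),np.sin(a),0]);xd=np.array([0,0,-1.]);Rg=np.c_[xd,np.cross(zd,xd),zd]
print(o.round(4),np.round(st["joints"],2),"rot",np.degrees(R.from_matrix(Rt.T@Rg).as_rotvec()).round(2))
print("delta after rot",((np.array([.543,-.1455,.280])-o)@Rg*1000).round(1))
E
python3 g.py; python3 - <<'E'
from h import *
st=arm.observe();f=get_image("wrist");P=cloud(f,st);d=P[...,2]-(.0779-.0065*P[...,0]-.043*P[...,1])
# bump px ~ (263,23.5),(306,23.5)
for u in (263,306):print("bump",(d[17:31,u-4:u+5].max(1)*1000).round(1),P[23,u].round(4))
E
```

```text
[ 0.5444 -0.1337  0.3878] [-0.36  0.39  0.67  1.8  -0.23  1.04  0.23] rot [5.41 0.05 2.36]
delta after rot [107.8 -11.7   1.6]
bump [15.1 15.7 13.3  9.8  8.7  5.3  3.4  1.7  1.6  1.1  1.5  1.8  1.9  2.4] [0.5491 0.009  0.0759]
bump [ 15.6  14.8  12.4  11.2   9.    5.9   4.    1.3   1.9   1.2   1.5   2.5
   2.2 287.5] [0.5838 0.0031 0.0771]
```

Call:
arm_command(
  motion=[
    [75, 0, 0, 0, 5.4, 0, 2.4],
    [75, 30, -11.7, 1.6, 0, 0, 0],
    [75, 40, 0, 0, 0, 0, 0],
    [75, 30, 0, 0, 0, 0, 0],
    [75, 8, 0, 0, 0, 0, 0],
  ],
)

```text
clock: 15.2
position: [0.5425, -0.1457, 0.2784]
ee_rot: [0.199, 1.563, -0.199]
force: [0.6, 0.1, 0.8]
width: 0.813
```

Call:
arm_command(
  motion=[
    [75, 0, 0, 0, 0, 0, 0],
  ],
  newtons=45,
)

```text
clock: 15.32
position: [0.543, -0.1466, 0.2803]
ee_rot: [0.199, 1.56, -0.2]
force: [-0.8, 0.9, -0.0]
width: 0.818
```

```bash
python3 g.py; python3 s.py knob_grip| grep knob
```

```text
[ 0.543  -0.1466  0.2803] [-0.26  0.52  0.61  1.91 -0.39  0.83  0.3 ] rot [-0.06  0.07 -0.  ]
delta after rot [ 0.3  1.  -0.3]
knob top z [0.1316 0.1328] [array([ 546.2, -129.2]), array([13.5, 14.7]), np.float64(75.8)]
knob_grip 0.64 [ 0.5465 -0.1486  0.1217] [293.  278.9]
```

Call:
arm_command(
  motion=[
    [5, 0, 0, 0, 0, 0, 0],
    [5, 0, 0, 0, 0, 0, 0],
    [5, 0, 0, 0, 0, 0, 0],
    [5, 0, 0, 0, 0, 0, 0],
    [5, 0, 0, 0, 0, 0, 0],
  ],
  newtons=45,
)

```text
clock: 16.05
position: [0.5427, -0.1472, 0.2802]
ee_rot: [0.2, 1.56, -0.2]
force: [-0.2, -0.1, 0.3]
width: 0.322
```

Call:
arm_command(
  motion=[
    [5, 3, 0, 0, 0, 0, 0],
    [5, 4, 0, 0, 0, 0, 0],
    [5, 4, 0, 0, 0, 0, 0],
    [5, 0, 0, 0, 0, 0, 0],
  ],
)

```text
clock: 16.55
position: [0.5427, -0.1474, 0.269]
ee_rot: [0.2, 1.56, -0.201]
force: [-0.5, -1.3, 3.7]
width: 0.172
```

Call:
arm_command(
  motion=[
    [5, 3, 0, 0, 0, 0, 0],
    [5, 3, 0, 0, 0, 0, 0],
    [5, 0, 0, 0, 0, 0, 0],
  ],
)

```text
clock: 16.92
position: [0.5427, -0.1474, 0.2631]
ee_rot: [0.2, 1.56, -0.201]
force: [-0.9, -2.8, 5.1]
width: 0.171
```

```bash
python3 s.py | grep -E "^[0-9]|wood"
```

```text
16.925 [ 0.5427 -0.1474  0.2631] yaw z -14.64
wood z=ax+by+c [-0.0002 -0.0047  0.0701] 48649
```

Call:
arm_command(
  motion=[
    [5, 3, 0, 0, 0, 0, 0],
    [5, 2, 0, 0, 0, 0, 0],
    [5, 0, 0, 0, 0, 0, 0],
  ],
)

```text
clock: 17.35
position: [0.5426, -0.1478, 0.2583]
ee_rot: [0.2, 1.56, -0.201]
force: [-1.7, -5.6, 5.0]
width: 0.173
```

```bash
python3 s.py | grep -E "^[0-9]|wood"
```

```text
17.35 [ 0.5426 -0.1478  0.2583] yaw z -14.66
wood z=ax+by+c [0.0025 0.0119 0.0667] 49265
```

Call:
arm_command(
  motion=[
    [5, 2, 0, 0, 0, 0, 0],
    [5, 1, 0, 0, 0, 0, 0],
    [5, 0, 0, 0, 0, 0, 0],
  ],
)

```text
clock: 17.77
position: [0.5425, -0.1479, 0.2555]
ee_rot: [0.2, 1.56, -0.201]
force: [-3.3, -4.8, 7.7]
width: 0.171
```

```bash
python3 s.py vial_mid| grep -E "^[0-9]|wood|vial"; python3 - <<'E'
from h import *
for c in("scene","side"):
    f=get_image(c);print(c,[(np.round(d["p"],2),np.round(d["point"],3),proj(f,d["point"])) for d in pinpoint(c,"vial_mid")[:5]])
f=get_image("wrist");cv2.imwrite("pics/w6.png",cv2.resize(f["frame"][:300,130:430,::-1],None,fx=2,fy=2))
E
```

```text
17.775 [ 0.5425 -0.1479  0.2555] yaw z -14.66
wood z=ax+by+c [0.0026 0.0134 0.0664] 50099
scene [(np.float64(0.89), array([0.425, 0.196, 0.046]), array([317.7, 195.7])), (np.float64(0.68), array([0.569, 0.036, 0.117]), array([289.8, 232.3])), (np.float64(0.62), array([0.251, 0.37 , 0.05 ]), array([342.7, 146.8])), (np.float64(0.6), array([0.324, 0.27 , 0.05 ]), array([326. , 168.1])), (np.float64(0.45), array([0.576, 0.04 , 0.09 ]), array([291.7, 237.8]))]
side [(np.float64(0.78), array([0.422, 0.201, 0.048]), array([242.8, 203.9])), (np.float64(0.78), array([0.248, 0.372, 0.044]), array([180.6, 187.9])), (np.float64(0.77), array([0.325, 0.267, 0.046]), array([209. , 198.7])), (np.float64(0.74), array([0.547, 0.563, 0.002]), array([251.3, 165.7])), (np.float64(0.63), array([0.568, 0.037, 0.124]), array([306.1, 201.6]))]
```

View pics/w6.png

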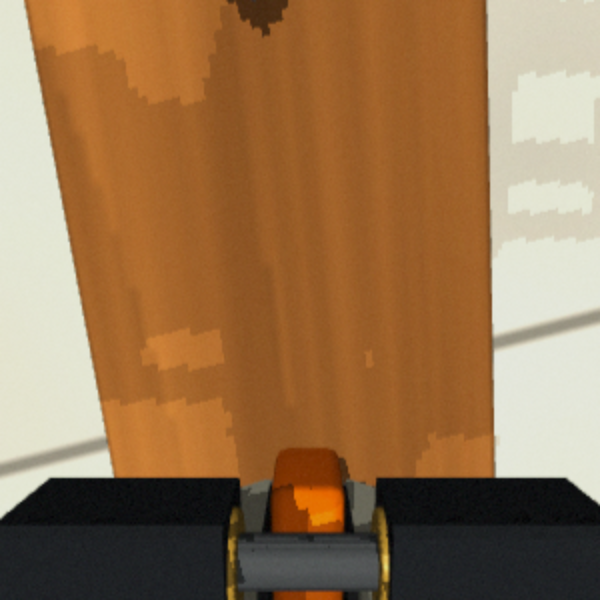

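Call:
arm_command(
  motion=[
    [5, 0, 0, 0, 8, 0, 0],
    [5, 0, 0, 0, 8, 0, 0],
    [5, 0, 0, 0, 8, 0, 0],
    [5, 0, 0, 0, 0, 0, 0],
  ],
)

```text
clock: 18.62
position: [0.5427, -0.148, 0.2557]
ee_rot: [0.529, 1.503, -0.53]
force: [-4.4, -5.0, 9.9]
width: 0.172
```

```bash
cat > k.py <<'E'
from h import *
st=arm.observe();f=get_image("wrist");P=cloud(f,st);hsv=cv2.cvtColor(f["frame"],cv2.COLOR_RGB2HSV)
print("t",st["clock"],"F",np.round(st["force"],1),"w",round(st["width"],3),"j",np.round(st["joints"],2))
m=(f["range_z"]>0)&(hsv[...,1]>200)&(hsv[...,0]<18)&(hsv[...,2]>60)&(np.hypot(P[...,0]-.543,P[...,1]+.147)<.03)
z=P[m][:,2];print("orange z hist",np.percentile(z,[5,50,80,95,99]).round(4),m.sum())
E
python3 k.py; python3 s.py | grep -E "^[0-9]|wood"
```

```text
t 18.625 F [-4.4 -5.   9.9] w 0.172 j [-0.31  0.59  0.7   1.93 -0.51  0.81 -0.01]
orange z hist [0.0882 0.112  0.1128 0.1134 0.1377] 2458
18.675 [ 0.5426 -0.148   0.2557] yaw z -38.7
wood z=ax+by+c [0.0014 0.0077 0.0677] 55720
```

Call:
arm_command(
  motion=[
    [5, 0, 0, 0, 8, 0, 0],
    [5, 0, 0, 0, 8, 0, 0],
    [5, 0, 0, 0, 8, 0, 0],
    [5, 0, 0, 0, 8, 0, 0],
    [5, 0, 0, 0, 0, 0, 0],
  ],
)

```text
clock: 19.35
position: [0.5428, -0.1482, 0.2559]
ee_rot: [0.958, 1.346, -0.959]
force: [-5.0, -4.0, 11.8]
width: 0.168
```

```bash
python3 k.py; python3 s.py | grep -E "^[0-9]|wood"
```

```text
t 19.35 F [-5.  -4.  11.8] w 0.168 j [-0.4   0.64  0.86  1.94 -0.64  0.86 -0.44]
orange z hist [0.0867 0.1122 0.113  0.1136 0.1141] 2495
19.4 [ 0.5427 -0.1482  0.2559] yaw z -70.7
wood z=ax+by+c [-0.0002  0.      0.0695] 53806
```

Call:
arm_command(
  motion=[
    [5, 0, 0, 0, 2, 0, 0],
    [5, 0, 0, 0, 0, 0, 0],
    [5, 0, 0, 0, 0, 0, 0],
    [5, 0, 0, 0, 0, 0, 0],
    [5, 0, 0, 0, 0, 0, 0],
  ],
)

```text
clock: 20.08
position: [0.5427, -0.1483, 0.256]
ee_rot: [0.983, 1.334, -0.983]
force: [-3.3, -4.2, 12.9]
width: 0.171
```

Call:
arm_command(
  motion=[
    [5, 0, 0, 0, 0, 0, 0],
    [5, 0, 0, 0, 0, 0, 0],
    [5, 0, 0, 0, 0, 0, 0],
    [5, 0, 0, 0, 0, 0, 0],
    [5, 0, 0, 0, 0, 0, 0],
  ],
)

```text
clock: 20.7
position: [0.5427, -0.1483, 0.256]
ee_rot: [0.983, 1.334, -0.983]
force: [-4.8, -4.9, 12.6]
width: 0.171
```

Call:
arm_command(
  motion=[
    [5, 0, 0, 0, 0, 0, 0],
    [5, 0, 0, 0, 0, 0, 0],
    [5, 0, 0, 0, 0, 0, 0],
    [5, 0, 0, 0, 0, 0, 0],
    [5, 0, 0, 0, 0, 0, 0],
  ],
)

```text
clock: 21.32
position: [0.5427, -0.1482, 0.256]
ee_rot: [0.983, 1.334, -0.983]
force: [-3.6, -4.2, 11.8]
width: 0.17
```

```bash
cat > b.py <<'E'
from h import *
u=np.array([.159,.9873]);ims=[]
for c,cr in (("scene",(255,200,335,270)),("side",(265,170,345,240))):
    f=get_image(c);P=cloud(f);hsv=cv2.cvtColor(f["frame"],cv2.COLOR_RGB2HSV);z=f["range_z"]
    near=(z>0)&(np.hypot(P[...,0]-.572,P[...,1]-.042)<.06)&(P[...,2]>.085)
    red=near&((hsv[...,0]<6)|(hsv[...,0]>170))&(hsv[...,1]>130)&(hsv[...,2]>50)
    yel=near&(hsv[...,0]>20)&(hsv[...,0]<36)&(hsv[...,1]>120)
    Rm,o=pose(f);v,uu=np.nonzero(red);K=np.linalg.inv(f["K"])
    if len(v):
        ray=Rm@K@np.array([uu.mean(),v.mean(),1]);p=o+ray*((.0695+.0485-o[2])/ray[2])
        y=P[yel];t=(y[:,:2]-[.572,.042])@u;top=y[y[:,2]>.103]
        tt=(top[:,:2]-[.572,.042])@u
        print(c,len(v),"ball px",uu.mean().round(1),v.mean().round(1),"t",((p[:2]-[.572,.042])@u*1000).round(1),"yellow t",(np.percentile(t,[1,99])*1000).round(1),"mid",(np.percentile(tt,[1,99]).mean()*1000).round(1))
        # rings and mid predicted pixels
        for d in (-.0095,0,.0095): print("  ",d,proj(f,[*(np.array([.572,.042])+u*(d+np.percentile(tt,[1,99]).mean())),.118]))
    ims.append(cv2.resize(f["frame"][cr[1]:cr[3],cr[0]:cr[2],::-1],None,fx=5,fy=5,interpolation=cv2.INTER_CUBIC))
import sys
cv2.imwrite("pics/%s.png"%sys.argv[1],np.hstack(ims))
E
python3 b.py b1; python3 k.py; python3 s.py | grep -E "^[0-9]|wood"
```

```text
scene 7 ball px 291.0 232.7 t -3.0 yellow t [-37.3  31.6] mid -2.9
   -0.0095 [288.1 232.9]
   0 [291.  232.4]
   0.0095 [293.9 231.9]
t 21.425 F [-4.8 -3.1 11.5] w 0.169 j [-0.41  0.64  0.87  1.94 -0.64  0.86 -0.47]
orange z hist [0.0868 0.1123 0.1131 0.1138 0.1145] 2497
21.475 [ 0.5427 -0.1483  0.256 ] yaw z -72.66
wood z=ax+by+c [-0.0006 -0.0005  0.0697] 52656
```

View pics/b1.png

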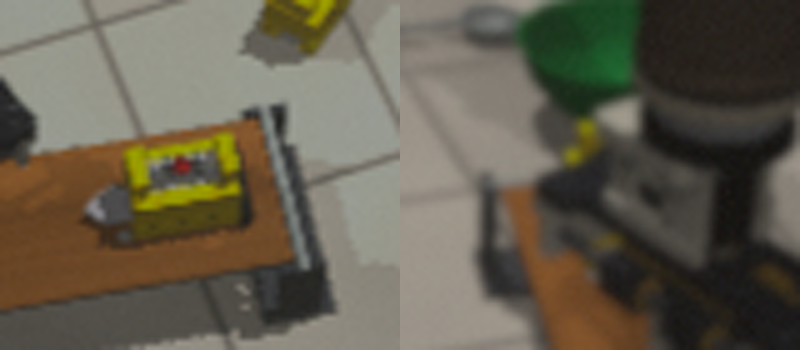

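```bash
python3 -c "
from h import *
print(arm.sign_off(), arm.observe()['force'])"
```

```text
the job is handed in; nothing more can be done
the job is handed in; nothing more can be done
```

The job is handed in at about 21.5 s on the robot's clock. The arm is still gripping the orange knob and pressing it down.

**What I did**
- I picked the yellow level farthest from the base and slid it along the rail, tilted to match the shelf. I stopped when it met the black stop and opened the gripper.
- I gripped the knob and pressed it until the foot sat on its pad. It is probably the white pad, because the spare beside the shelf is blue. Then I turned the knob about 58° (1.0 rad) clockwise.

**Last checks**
- **Ball:** the scene camera puts it about 0.1 mm from the level's middle. It is coarse here (about 3 mm per pixel), so I also measured the shelf tilt with the wrist camera: −0.5 mrad, about 1 mrad uncertain. Both put the ball well within the ±2.5 mm allowed.
- **Press:** the knob is about 8.6 mm in and the measured force is about 12 N, under the 30 N limit. The side force is about 5 N.
- **Shelf tilt:** it stopped changing as I pressed on, which shows the foot is seated.

**Less certain**
- **Detent:** I did not feel a clear click. After release, the wrist picture showed both bumps just behind the level. Their depth readings were about 1–2.5 mm proud, which fits them being up but is noisy.
- **Push force:** the push against the stop ended at about 12 N, slightly over the 6 to 10 N given for the click.
- **Level position:** the scene and wrist cameras differ by about 3 mm on where the level sits along the rail. I take that as camera calibration error.
- **Side camera:** the gripper hid the ball from it, so it gave no second view.
- **Bystanders:** I did not re-measure the pot, spoons, bowl and pepper pot at the end. The arm stayed clear of them.

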